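Set up a pump shaft between stop and tailstock for a run-out check

TASK

Lift the steel shaft by one end out of its slotted white keeper block and lay it down in the two orange notches of the low rest, then let go and take it again by its middle and lay it gently in the two V-blocks of the grey checking fixture. Once it lies there and is let go, slide the blue tailstock up by its black tab until you feel its sprung brass nose press the shaft lightly against the end stop, pushing no harder than that needs, and leave it so. Do not drop the shaft onto the bench, and leave the bottle, timer, petri dish and cup where they stand.

Things in the scene. Friction and masses are not known exactly. Their poses are not given: they have to be found in the camera images.
- shaft: Loose polished steel shaft: cylinder, 14 mm diameter, 140 mm long, about 0.1 kg, dark band round its middle 30 mm, thin brass ring near each end; both ends alike. Origin at its centre on its axis; its y runs along the shaft, x and z turn as it rolls. At the start it lies along the keeper's y in its slot, axis 45 mm above the bench. It slides along the V-blocks under 1 to 2 N.
- keeper: White slotted block fixed to the bench, 56 mm (x) by 92 mm (y) by 70 mm tall, which stores the shaft. Origin at the centre of its underside, z up. A slot 20 mm wide, floor 38 mm above the bench, runs right through along its y: the middle of the shaft is sunk below the block's top and about 24 mm of shaft sticks out at each end.
- rest: Low rest fixed to the bench: black base 50 (x) by 90 (y) by 10 mm, two orange posts at y = -32 and +32 mm, 8 mm thick (y), with 90-degree notches open upward, 31 mm wide, tips 51 mm up. Origin at the centre of its underside, z up. A shaft in both notches lies along y over x = 0, axis 45 mm above the bench. Fingers have room between the posts (56 mm) and outside them.
- fixture: Grey checking fixture fixed to the bench: bed 54 mm wide (x), from y = -110 to +175 mm, 12 mm thick. Origin on its underside midway between its two V-blocks, z up. End stop at the -y end, tailstock at the +y end. A shaft laid in both V-blocks lies along y over x = 0, axis 55 mm above the bench.
- vee (a point): Seat of the V-block nearer the end stop: point on the axis of a seated shaft, at y = -50 mm of the fixture; the other V-block is at y = +50 mm. Each is steel, 14 mm thick (y), with a 90-degree notch open upward, 37 mm wide, tips 63 mm above the bench. The 86 mm between them is free for fingers; next to the end stop and tailstock there is no room for them.
- end_stop: Blue post on the fixture, 34 mm wide, 72 mm tall, front face at y = -92 mm of the fixture; its body frame is the fixture's. A round dark anvil sticks out of it towards the shaft at shaft height, firmly clamped at a setting that differs each time and is not reported: its face is somewhere between y = -80 and -70 mm of the fixture.
- tailstock: Blue block, 34 mm (x) by 34 mm (y), top 67 mm above the bench, front face 125 mm to +y of its origin. Slides on the fixture along y towards the stop (-y) by up to 60 mm; its frame is the fixture's when fully back, and it starts 0 to 12 mm from there. It stays where left (friction 8 N, plus 40 N per m/s when moving). At its far travel it is still clear of the V-blocks.
- nose_tip (a point): Round tip of the brass nose (10 mm diameter, at shaft height) on the tailstock, 20 mm ahead of its front face. The nose is pushed in against a spring of 1.5 N per mm with 4 mm of travel; the point is fixed to the tailstock and shows the tip when the nose is out.
- tab (a point): Centre of the top of the black tab on the tailstock, by which it is pushed or pinched: 30 mm wide (x), 10 mm thick (y), from 67 to 100 mm above the bench. Moves with the tailstock.
- buffer_bottle: small blue-capped squeeze bottle, 43 mm across, 111 mm tall, loose. Bystander, leave it alone. Origin at the centre of its underside.
- wind_timer: white wind-up timer with a red dial, 52x64x44 mm, loose. Bystander, leave it alone. Origin at the centre of its underside.
- petri: clear petri dish, 63 mm across, 14 mm tall, loose. Bystander, leave it alone. Origin at the centre of its underside.
- cup: green plastic cup, 55 mm across, 64 mm tall, loose. Bystander, leave it alone. Origin at the centre of its underside.
Things that resemble listed ones, but are neither listed nor needed, are in the scene too. Leave any pink look-alike of the rest alone.

How it is judged:
By the outcome, as a careful person would: the job done as asked, in the order asked, and still so for the second after the job is handed in, with the robot touching nothing.
It also fails if it takes over 61 s, if anything falls off the work surface, if the arm or the gripper's body presses on something with over 40 N, if the wrist force passes 120 N, or if a joint passes its speed limit or range.

ROBOT

A 6-joint arm with a two-finger parallel gripper is mounted at the origin on a cart in front of the work surface, level with it; the furniture and walls round the work are solid. World frame = base frame: x ahead of the robot, y to its left, z up, the work surface at z = 0. Lengths are in m, angles in rad, forces in N, time in s.
With the tool pointing down it reaches from about 0.375 to 0.825 m from the base axis. Payload 5.5 kg.
Tool frame: the origin (TCP) lies on the centre line of the jaws, within the pads' length; the fingertips stand 22 mm ahead of it and the grasp point (between the pads) lies 3 mm ahead of it; z points along the fingers, y is the line along which they close (so a half turn about z gives the same grasp; the last joint's range is limited). The gripper opens to 85 mm and grips with 20 to 120 N. Pads are 22 mm wide; open, the fingers measure 114 mm over their backs; the gripper's body (76 mm by 85 mm) begins 54 mm behind the grasp point. The pads swing forward as they close: fully open they stand 13 mm farther back than shut.
Start: joints at [1.203, 0.314, -0.047, 1.21, 0, 1.571], TCP at [0.216, 0.56, 0.253] pointing down, gripper open.
Joint ranges: [-2.67, 2.67], [-0.69, 1.73], [-1.03, 1.25], [-2.08, 2.16], [-1.42, 1.45], [-3.14, 3.14]. Speed limits (rad/s): [2.39, 2.39, 3.01, 3.14, 3.14, 3.14].

INTERFACE

Orientations are given as a unit quaternion [x, y, z, w].
In Python, from workcell import sensors, camera, calibration, ctrl gives the robot as it stands. The module is installed in compiled form; this text tells all that it offers.
- The arm moves only by the shell command python3 -m handwheel 'ROWS'. ROWS is 1 to 20 rows, parted by semicolons, with the numbers parted by spaces; each row has 7 numbers: a rotation vector rx, ry, rz in rad, then dx, dy, dz in m, then the finger opening in m; each row is the pose to reach, as a shift and turn from the pose commanded when the command began, along the tool's axes at that moment; what a row does not reach only later rows make up. A row lasts 1/10 s, in which the tool goes at most 0.05 m and 0.15 rad, less where a joint would pass 70% of its speed; a pose out of reach is approached as far as the arm can. The fingers move at their own pace and stop on an object; the grip force is fixed at half the most. Time passes only in rows, so rows that do not move let the fingers close. It prints the time, the measured TCP pose, the force, the opening and the grip force at its end. Input that does not fit is refused with a message, and nothing moves.
- sensors.get_state(): the state, without advancing time (a new reading comes with each control period).
- camera(name): name is "scene" or "top" or "wrist"; returns the picture (480x640x3 uint8, red, green, blue); there is no depth.
- calibration(name): a dict with "fx", "fy", "cx", "cy" (pixels), "T" (4x4, takes a point from camera to world coordinates); the wrist camera has in their place "tool_from_camera" (4x4, takes a point from camera to tool coordinates, whose origin is the TCP and whose axes are the flange's). Camera axes: x right, y up, looking along -z (the intrinsics and any distortion apply to the point x, -y, -z); pixel columns grow to the right and rows downward; lengths in m; the calibration is good to about 2 mm. The wrist camera is an equidistant fisheye: a pixel r from the principal point sees the ray r / f radians off the axis. A picture is of the moment at which its call begins: read the wrist's pose just before it. calibration takes no time and is no camera call.
- ctrl.hand_in(): hands the job in; it is judged then, once.
The state is a dict: "t": time; "joint_pos": joint angles; "qvel": joint speeds; "joint_efforts": joint torques, N m; "eef_pos": TCP position; "ee_rot": TCP orientation; "wrist_force": force on the tool from outside, world axes, zero at the start; "wrist_torque": the same for the moment, N m; "gripper_width": finger opening in m; "grasp_force": force on a finger pad.
Only numpy, scipy, OpenCV 4.12 (cv2) and the standard library are available. Lean on these libraries where they do the work, as an engineer would, in place of code of your own. Each camera call takes 0.05 s, during which the arm holds its last target. There are 200 camera calls.

## Working session

There is one attempt and no reset: what is moved stays moved. The work goes in short steps, Python scripts to look and compute and a shell command to move; the robot and the scene stay as the last step left them, time stands still between calls to the robot, and variables do not carry over. Pictures are saved under pics/ and viewed, at most 10 in all, crops included, and the job is handed in when it is done.

```bash
mkdir -p pics
cat > h.py <<'E'
import numpy as np, cv2
from scipy.spatial.transform import Rotation as R
from workcell import sensors, camera, calibration, ctrl
def save(n,im): cv2.imwrite('pics/'+n+'.png', cv2.cvtColor(im,cv2.COLOR_RGB2BGR))
def ray(cal,u,v,T=None):
    T=np.array(cal['T']) if T is None else T
    d=T[:3,:3]@np.array([(u-cal['cx'])/cal['fx'],-(v-cal['cy'])/cal['fy'],-1.])
    return T[:3,3],d/np.linalg.norm(d)
def onz(cal,u,v,z):
    o,d=ray(cal,u,v); return o+d*(z-o[2])/d[2]
def wpose():
    s=sensors.get_state(); T=np.eye(4); T[:3,:3]=R.from_quat(s['ee_rot']).as_matrix(); T[:3,3]=s['eef_pos']; return T
def wray(cal,Tt,u,v):
    T=Tt@np.array(cal['tool_from_camera']); a=np.array([u-cal['cx'],v-cal['cy']]); r=np.hypot(*a); th=r/cal['fx']
    a=a/max(r,1e-9)*np.sin(th); d=T[:3,:3]@np.array([a[0],-a[1],-np.cos(th)]); return T[:3,3],d
def wproj(cal,Tt,p):
    T=Tt@np.array(cal['tool_from_camera']); q=np.linalg.inv(T)@np.r_[p,1]; x,y,z=q[0],-q[1],-q[2]
    th=np.arctan2(np.hypot(x,y),z); k=cal['fx']*th/np.hypot(x,y); return cal['cx']+k*x,cal['cy']+k*y
def proj(cal,p):
    q=np.linalg.inv(np.array(cal['T']))@np.r_[p,1]; return cal['cx']+cal['fx']*q[0]/-q[2],cal['cy']-cal['fy']*q[1]/-q[2]
def cross(*rays):
    A=np.zeros((3,3));b=np.zeros(3)
    for o,d in rays: P=np.eye(3)-np.outer(d,d);A+=P;b+=P@o
    p=np.linalg.solve(A,b); return p,[np.linalg.norm((np.eye(3)-np.outer(d,d))@(p-o)) for o,d in rays]
E
python3 - <<'E'
from h import *
for n in('scene','top','wrist'):
    c=calibration(n); print(n,{k:np.round(v,3).tolist() for k,v in c.items()}); save(n+'0',camera(n))
s=sensors.get_state(); print(s['t'],s['eef_pos'],R.from_quat(s['ee_rot']).as_matrix().round(3),s['gripper_width'],s['wrist_force'])
E
```

```text
scene {'fx': 465.781, 'fy': 465.781, 'cx': 320.146, 'cy': 241.541, 'T': [[0.688, 0.442, -0.576, -0.145], [-0.725, 0.439, -0.53, -0.476], [0.019, 0.783, 0.622, 0.723], [0.0, 0.0, 0.0, 1.0]]}
top {'fx': 588.929, 'fy': 588.929, 'cx': 311.919, 'cy': 241.101, 'T': [[0.028, 0.996, -0.083, 0.327], [-1.0, 0.028, -0.007, 0.064], [-0.005, 0.083, 0.997, 1.357], [0.0, 0.0, 0.0, 1.0]]}
wrist {'fx': 371.648, 'fy': 371.648, 'cx': 319.512, 'cy': 235.264, 'tool_from_camera': [[0.0, 0.957, 0.289, 0.073], [1.0, -0.0, 0.0, -0.0], [0.0, 0.289, -0.957, -0.12], [0.0, 0.0, 0.0, 1.0]]}
0.15 [0.21557344 0.55951876 0.25265897] [[-0.933  0.36  -0.   ]
 [ 0.36   0.933 -0.001]
 [ 0.    -0.001 -1.   ]] 0.08562808546481694 [-0.12074525 -0.74993453 -0.07769638]
```

View pics/scene0.png

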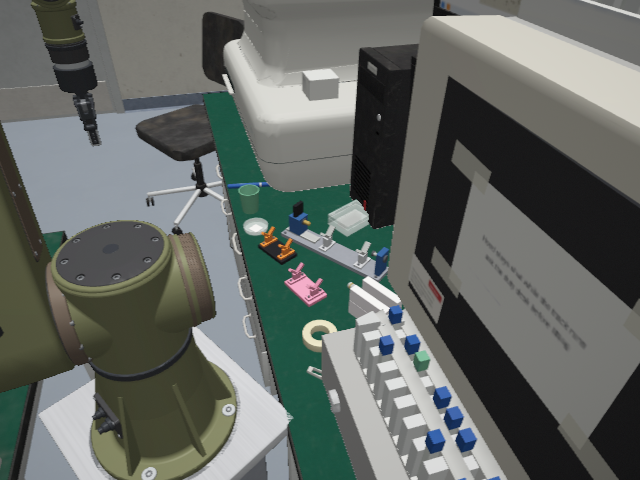

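View pics/top0.png

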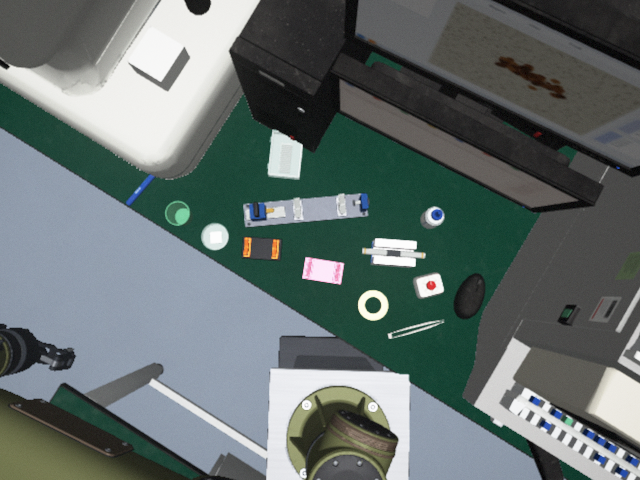

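The top view shows the following:
- **Keeper and shaft:** (394,253), with the shaft sticking out at both ends. Other thin things that could pass for the shaft are the tweezers (415,328) and the blue pen (140,190).
- **Rest:** orange and black at (261,248). The look-alike is the pink one (323,270).
- **Fixture:** (306,210), with the tailstock and black tab at (257,211) and the end stop at (364,204).
- **Bystanders:** bottle (433,216), timer (429,285), petri dish (215,236), cup (178,213).

I choose the shaft in the white block and the orange-on-black rest, and check them in one close crop.

Run:
```python
from h import *
im=camera('top'); save('crop1',cv2.resize(im[180:310,230:460],None,fx=3.45,fy=3.45,interpolation=cv2.INTER_CUBIC))
c=calibration('top')
for n,u,v,z in[('shaftL',363,250.5,.045),('shaftR',425,256,.045),('keeper',394,252.5,.07),('rest',261.5,248,.045),('fixL',250,212,.06),('fixR',365,204,.06),('tab',258,211,.1),('bottle',433,216,.11),('timer',429,285,.044),('pink',323,270,.045),('petri',215,236,.01),('cup',178,213,.06),('tower',300,148,.3),('mon',340,115,.1)]: print(n,onz(c,u,v,z).round(4))
```

```text
shaftL [ 0.4192 -0.0415  0.045 ]
shaftR [ 0.4108 -0.1799  0.045 ]
keeper [ 0.4149 -0.1074  0.07  ]
rest [0.4184 0.1852 0.045 ]
fixL [0.4968 0.2122 0.06  ]
fixR [ 0.5218 -0.0426  0.06  ]
tab [0.4942 0.1905 0.1   ]
bottle [ 0.4925 -0.1838  0.11  ]
timer [ 0.3466 -0.1898  0.044 ]
pink [0.3732 0.0465 0.045 ]
petri [0.4455 0.2964 0.01  ]
cup [0.4901 0.3722 0.06  ]
tower [0.5857 0.0978 0.3   ]
mon [0.71   0.0193 0.1   ]
```

View pics/crop1.png

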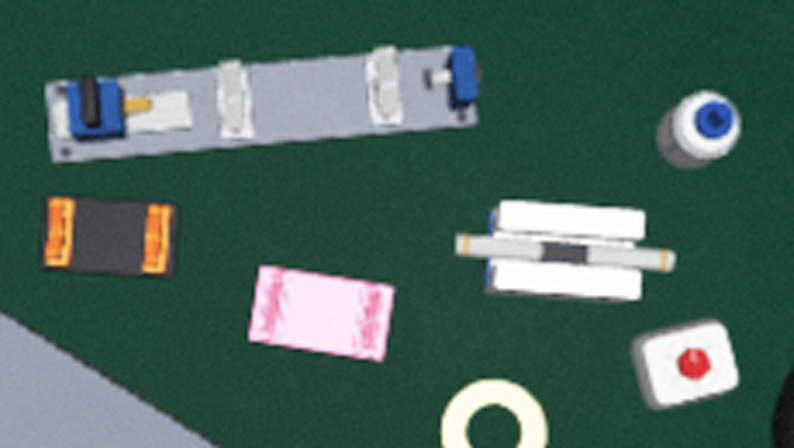

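The crop confirms the choice: steel shaft with dark middle band in the white slotted block, its left end free at crop (460,245). The orange and black rest, the fixture with V-blocks at crop (235,98) and (385,85), and the anvil at crop (435,77) are also there. I'll go to a first viewpoint and turn the jaws across the shaft.

```bash
python3 -m handwheel '0 0 1.265 -0.358 -0.333 0 0.085;0 0 1.265 -0.358 -0.333 0 0.085;0 0 1.265 -0.358 -0.333 0 0.085;0 0 1.265 -0.358 -0.333 0 0.085;0 0 1.265 -0.358 -0.333 0 0.085;0 0 1.265 -0.358 -0.333 0 0.085;0 0 1.265 -0.358 -0.333 0 0.085;0 0 1.265 -0.358 -0.333 0 0.085;0 0 1.265 -0.358 -0.333 0 0.085;0 0 1.265 -0.358 -0.333 0 0.085;0 0 1.265 -0.358 -0.333 0 0.085;0 0 1.265 -0.358 -0.333 0 0.085;0 0 1.265 -0.358 -0.333 0 0.085'
python3 - <<'E'
from h import *
T=wpose(); im=camera('wrist'); np.save('TA.npy',T); save('wA',im); print(T.round(4))
E
```

```text
t: 1.5
eef_pos: [0.4296, 0.121, 0.2532]
ee_rot: [0.728, 0.685, -0.0, -0.0]
wrist_force: [0.2, 0.1, 0.5]
gripper_width: 0.085
grasp_force: 0.0
[[ 6.120e-02  9.981e-01 -5.000e-04  4.296e-01]
 [ 9.981e-01 -6.120e-02  3.000e-04  1.210e-01]
 [ 3.000e-04 -5.000e-04 -1.000e+00  2.532e-01]
 [ 0.000e+00  0.000e+00  0.000e+00  1.000e+00]]
```

View pics/wA.png

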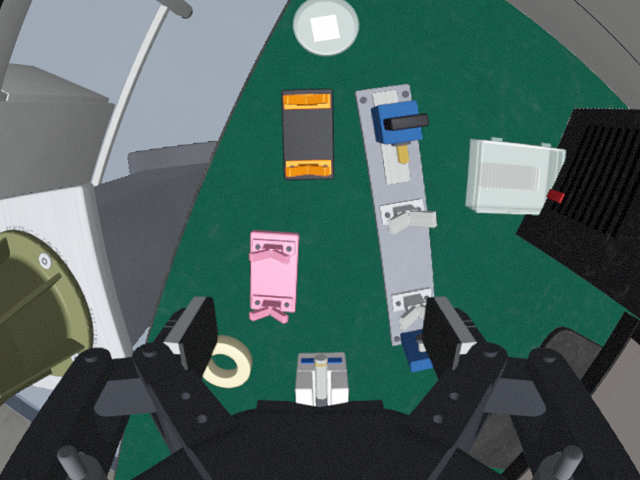

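The wrist view shows the rest's posts at (307,100) and (308,168), and the fixture bed from (384,88) to (410,345). The tab is at (405,122), the V-blocks at (408,215) and (412,303), and the shaft's near end at (321,362). I'll take a second viewpoint closer to the shaft.

```bash
python3 -m handwheel '0 0 0 -0.08 -0.005 0.05 0.085;0 0 0 -0.08 -0.005 0.05 0.085;0 0 0 -0.08 -0.005 0.05 0.085;0 0 0 -0.08 -0.005 0.05 0.085'
python3 - <<'E'
from h import *
T=wpose(); im=camera('wrist'); np.save('TB.npy',T); save('wB',im); print(T[:3,3].round(4))
E
```

```text
t: 1.95
eef_pos: [0.4195, 0.0414, 0.203]
ee_rot: [0.729, 0.685, -0.0, -0.0]
wrist_force: [0.0, 0.4, 0.1]
gripper_width: 0.085
grasp_force: 0.0
[0.4195 0.0414 0.203 ]
```

View pics/wB.png

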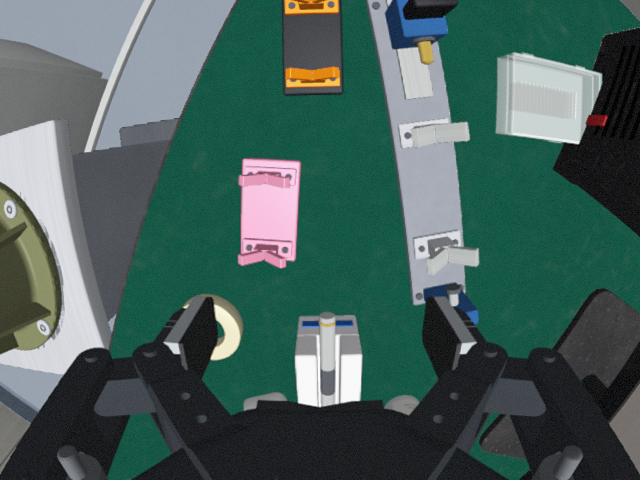

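Run:
```python
from h import *
cw=calibration('wrist'); ct=calibration('top'); TA,TB=np.load('TA.npy'),np.load('TB.npy')
A,B,Tp=[cv2.cvtColor(cv2.imread(f'pics/{n}.png'),cv2.COLOR_BGR2HSV) for n in('wA','wB','top0')]
def blobs(h,lo,hi,n,amin=6):
    m=cv2.inRange(h,np.array(lo),np.array(hi)); k,_,st,ce=cv2.connectedComponentsWithStats(m)
    for i in sorted(range(1,k),key=lambda i:-st[i,4])[:8]:
        if st[i,4]>=amin: print(n,st[i].tolist(),ce[i].round(1))
for n,h in(('A',A),('B',B),('T',Tp)):
    blobs(h,(8,170,120),(22,255,255),n+' orange',20)
    blobs(h,(15,60,80),(30,170,255),n+' brass',4)
def wz(T,u,v,z): o,d=wray(cw,T,u,v); return o+d*(z-o[2])/d[2]
for n,T,h,pts in(('A',TA,A,[(357,91),(411,85),(392,346)]),('B',TB,B,[(414,303)])):
    g=cv2.GaussianBlur(h[:,:,1],(3,3),0)
    q=cv2.cornerSubPix(g,np.float32(pts).reshape(-1,1,2),(6,6),(-1,-1),(3,50,.01)).reshape(-1,2)
    for p in q: print(n,p,wz(T,*p,.012).round(4))
for (a,b) in (((321,358),(327,315)),):
    print(cross(wray(cw,TA,*a),wray(cw,TB,*b)))
```

```text
A orange [283, 94, 47, 15, 538] [305.5 100.1]
A orange [286, 163, 45, 14, 478] [307.1 169.5]
A orange [299, 160, 32, 2, 49] [314.4 160.3]
A brass [397, 145, 12, 19, 192] [402.6 153.8]
A brass [286, 161, 46, 13, 145] [311.7 163.5]
A brass [285, 98, 45, 10, 131] [310.9 105.6]
A brass [315, 363, 12, 4, 26] [320.3 364.7]
A brass [53, 275, 3, 5, 8] [ 54. 277.]
A brass [42, 283, 6, 3, 7] [ 44.7 283.9]
A brass [285, 109, 5, 1, 5] [287. 109.]
A brass [12, 308, 4, 3, 5] [ 13.4 309. ]
B orange [285, 67, 55, 21, 842] [311.6  76.4]
B orange [284, 0, 55, 15, 662] [310.8   7. ]
B brass [417, 40, 17, 25, 293] [425.4  51.7]
B brass [288, 78, 51, 8, 140] [316.1  82.6]
B brass [319, 321, 17, 6, 51] [326.5 324.2]
B brass [332, 1, 3, 5, 6] [333.5   2.7]
B brass [327, 1, 2, 4, 4] [327.2   2.5]
B brass [17, 226, 2, 4, 4] [ 17.2 227.5]
T orange [272, 239, 6, 18, 73] [274.3 248.1]
T orange [243, 237, 6, 18, 69] [246.  246.2]
T brass [333, 431, 57, 28, 189] [360.2 446.5]
T brass [343, 421, 47, 22, 93] [366.2 433. ]
T brass [243, 238, 8, 19, 48] [248.3 248.4]
T brass [266, 208, 8, 5, 33] [269.4 210.1]
T brass [368, 445, 20, 6, 30] [378.9 447.8]
T brass [277, 240, 2, 12, 22] [277.5 245.7]
T brass [341, 428, 9, 9, 22] [345.  432.4]
T brass [272, 253, 6, 6, 19] [275.3 256.5]
A [354.2777   90.62326] [0.4693 0.227  0.012 ]
A [408.91724  83.41296] [0.5233 0.2333 0.012 ]
A [391.74557 346.11295] [ 0.5036 -0.0555  0.012 ]
B [413.23203 305.36557] [ 0.5038 -0.0552  0.012 ]
(array([ 0.42123454, -0.03615972,  0.05298022]), [np.float64(0.0003373370628506829), np.float64(0.00033733706285064916)])
```

Run:
```python
from h import *
cw=calibration('wrist'); ct=calibration('top'); TA,TB=np.load('TA.npy'),np.load('TB.npy')
A,B,Tp=[cv2.cvtColor(cv2.imread(f'pics/{n}.png'),cv2.COLOR_BGR2HSV) for n in('wA','wB','top0')]
def wz(T,u,v,z): o,d=wray(cw,T,u,v); return o+d*(z-o[2])/d[2]
def tri(n,a,b,t=None):
    r=[wray(cw,TA,*a),wray(cw,TB,*b)]+([ray(ct,*t)] if t else []); p,e=cross(*r); print(n,p.round(4),np.round(e,4))
tri('ring',(320.3,364.7),(326.5,324.2))
o=np.array([.5175,.0565]);y=np.array([-.121,.9927])
# nose front: lowest tip; centroid as feature
tri('nose',(402.6,153.8),(425.4,51.7),(269.4,210.1))
# shaft edges in B: rows through the exposed shaft -> center columns
for r in(335,345,355):print(r,B[r,312:342,2].tolist())
for n,h,T,y0,y1 in(('A',A,TA,155,185),('B',B,TB,60,96)):
    m=cv2.inRange(h,np.array((8,100,80)),np.array((28,255,255))); m[:y0]=0;m[y1:]=0;m[:,:270]=0;m[:,345:]=0
    ys,xs=np.nonzero(m)
    for lab,e in(('L',xs<=xs.min()+1),('R',xs>=xs.max()-1)): print(n,lab,xs[e].mean(),ys[e].min(),ys[e].mean(),ys[e].max())
g=cv2.GaussianBlur(A[:,:,2],(3,3),0)
for pts,im,T,n in(([(282,90),(333,90),(283,179),(334,179)],A,TA,'A'),([(284,94),(342,94)],B,TB,'B')):
    q=cv2.cornerSubPix(cv2.GaussianBlur(im[:,:,1],(3,3),0),np.float32(pts).reshape(-1,1,2),(5,5),(-1,-1),(3,50,.01)).reshape(-1,2)
    for p in q: print(n,p,wz(T,*p,.01).round(4))
print(onz(ct,274.3,248.1,.045),onz(ct,246,246.2,.045))
big=np.hstack([cv2.resize(cv2.imread('pics/wA.png')[80:185,270:440],(0,0),fx=2.7,fy=2.7),cv2.resize(cv2.imread('pics/wB.png')[55:160,370:480],(0,0),fx=2.7,fy=2.7)])
bot=np.hstack([cv2.resize(cv2.imread('pics/wA.png')[190:280,370:455],(0,0),fx=3,fy=3),cv2.resize(cv2.imread('pics/wB.png')[215:330,290:480],(0,0),fx=2.35,fy=2.35)])
bot=bot if False else None
cv2.imwrite('pics/crops2.png',big)
```

```text
ring [ 0.4202 -0.0448  0.0533] [0.0002 0.0002]
nose [0.5029 0.168  0.0596] [0.0007 0.001  0.0015]
335 [163, 164, 161, 176, 201, 223, 220, 174, 162, 178, 195, 203, 205, 205, 203, 205, 203, 206, 204, 206, 203, 194, 185, 201, 223, 231, 231, 213, 179, 159]
345 [142, 143, 137, 142, 182, 235, 249, 223, 165, 175, 193, 205, 205, 204, 204, 204, 205, 205, 206, 206, 202, 192, 184, 220, 246, 251, 237, 194, 136, 133]
355 [209, 207, 202, 178, 166, 215, 248, 229, 163, 172, 192, 204, 206, 204, 203, 204, 203, 206, 206, 204, 201, 192, 186, 223, 248, 250, 236, 180, 133, 184]
A L 285.61538461538464 161 168.19230769230768 176
A R 330.4642857142857 160 167.0 174
B L 285.5405405405405 68 77.27027027027027 87
B R 338.4736842105263 67 76.97368421052632 86
A [281.0608   93.00674] [0.3992 0.2293 0.01  ]
A [331.86154  90.12187] [0.448  0.2287 0.01  ]
A [284.3114  177.65483] [0.3963 0.1458 0.01  ]
A [332.4245  176.57394] [0.4437 0.1438 0.01  ]
B [283.62482  94.28723] [0.3959 0.1436 0.01  ]
B [342.11588  93.45158] [0.4443 0.1411 0.01  ]
[0.41898094 0.15663345 0.045     ] [0.4214595  0.22004577 0.045     ]
```

View pics/crops2.png

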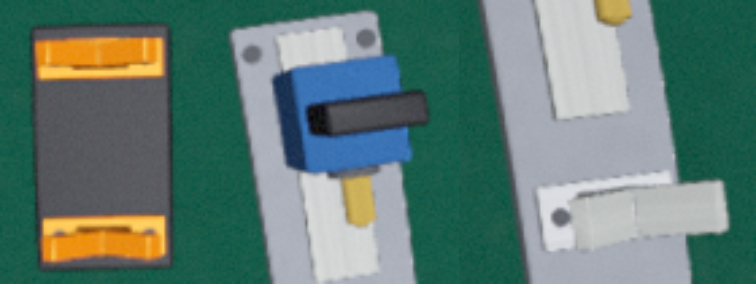

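The measured heights agree with the text: ring top at z = 53 mm, nose about 58 mm, bed 54 mm wide by 285 mm long. The shaft direction matches the current tool x-axis. I'll grasp the free end.

```bash
python3 -m handwheel '0 0 0 -0.089 0.006 0 0.05;0 0 0 -0.089 0.006 0 0.05;0 0 0 -0.089 0.006 0.05 0.05;0 0 0 -0.089 0.006 0.1 0.05;0 0 0 -0.089 0.006 0.14 0.05;0 0 0 -0.089 0.006 0.155 0.05;0 0 0 -0.089 0.006 0.155 0.05;0 0 0 -0.089 0.006 0.155 0.05'
python3 - <<'E'
from h import *
cw=calibration('wrist');T=wpose();im=camera('wrist');save('wC',im);print(T.round(4))
TA,TB=np.load('TA.npy'),np.load('TB.npy')
for a,b in(((285.6,165),(285.5,72)),((330.5,164),(338.5,71))): print(cross(wray(cw,TA,*a),wray(cw,TB,*b)))
print([np.round(wproj(cw,T,p),1) for p in ((.4202,-.0448,.045),(.4195,-.055,.045))])
E
```

```text
t: 2.8
eef_pos: [0.4219, -0.0474, 0.0492]
ee_rot: [0.728, 0.686, 0.0, 0.0]
wrist_force: [0.4, 0.3, 0.9]
gripper_width: 0.0504
grasp_force: 0.0
[[ 5.990e-02  9.982e-01  1.200e-03  4.219e-01]
 [ 9.982e-01 -5.990e-02  0.000e+00 -4.740e-02]
 [ 1.000e-04  1.200e-03 -1.000e+00  4.920e-02]
 [ 0.000e+00  0.000e+00  0.000e+00  1.000e+00]]
(array([0.4001535 , 0.1599246 , 0.02703307]), [np.float64(7.640127020909818e-05), np.float64(7.640127020909264e-05)])
(array([0.44182938, 0.15807131, 0.02588627]), [np.float64(0.0003106440383116237), np.float64(0.00031064403831156855)])
[array([314.1, 318.3]), array([314.1, 340.5])]
```

View pics/wC.png

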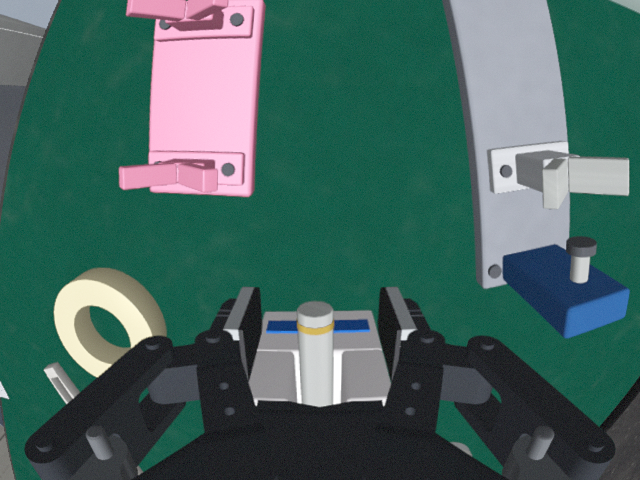

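The fingers straddle the shaft end (316,315). The ring is at (316,327), at y = -0.0445 as measured, and the pads clear the keeper face. I'll close, then lift a little and check.

```bash
python3 -m handwheel '0 0 0 0 0 0 0.0;0 0 0 0 0 0 0;0 0 0 0 0 0 0;0 0 0 0 0 0 0;0 0 0 0 0 0 0;0 0 0 0 0 0 0'; python3 -m handwheel '0 0 0 0 0 -0.01 0;0 0 0 0 0 -0.02 0;0 0 0 0 0 -0.04 0;0 0 0 0 0 -0.065 0;0 0 0 0 0 -0.09 0;0 0 0 0 0 -0.09 0;0 0 0 0 0 -0.09 0'
python3 - <<'E'
from h import *
T=wpose();im=camera('wrist');save('wD',im);save('tD',camera('top'));sc=camera('scene');save('sD',sc);print(T.round(4),sensors.get_state()['wrist_force'])
a=cv2.resize(im[240:480,180:460],(480,411)); b=cv2.resize(sc[160:340,230:420],(0,0),fx=1.9,fy=1.9)
c=np.zeros((411,800,3),np.uint8); c[:,:440]=a[:,20:460]; c[:342,440:800]=b[:,:360]; save('D',c)
E
```

```text
t: 3.45
eef_pos: [0.4216, -0.0483, 0.0491]
ee_rot: [0.729, 0.685, 0.001, 0.001]
wrist_force: [-0.1, 1.8, 5.4]
gripper_width: 0.012
grasp_force: 58.6
t: 4.15
eef_pos: [0.421, -0.0484, 0.139]
ee_rot: [0.729, 0.685, 0.001, 0.001]
wrist_force: [0.1, 0.1, -0.5]
gripper_width: 0.012
grasp_force: 58.5
[[ 6.210e-02  9.981e-01  1.600e-03  4.210e-01]
 [ 9.981e-01 -6.210e-02 -2.000e-04 -4.840e-02]
 [-1.000e-04  1.600e-03 -1.000e+00  1.390e-01]
 [ 0.000e+00  0.000e+00  0.000e+00  1.000e+00]] [-0.60001744  0.22819794 -0.3583181 ]
```

View pics/D.png

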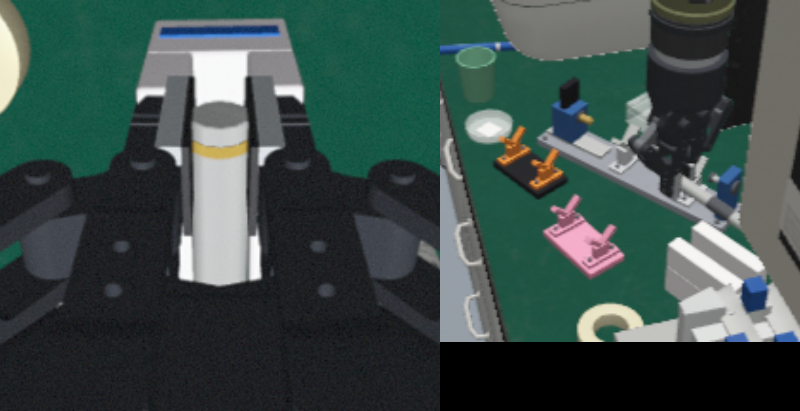

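The shaft is held by its end, with its ring at crop (219,150), and is clear of the slot. I'll carry it over the orange rest.

```bash
python3 -m handwheel '0 0 -0.022 0.293 -0.015 0 0;0 0 -0.022 0.293 -0.015 0 0;0 0 -0.022 0.293 -0.015 0 0;0 0 -0.022 0.293 -0.015 0 0;0 0 -0.022 0.293 -0.015 0 0;0 0 -0.022 0.293 -0.015 0 0;0 0 -0.022 0.293 -0.015 0 0;0 0 -0.022 0.293 -0.015 0 0;0 0 -0.022 0.293 -0.015 0 0;0 0 -0.022 0.293 -0.015 0.04 0;0 0 -0.022 0.293 -0.015 0.07 0;0 0 -0.022 0.293 -0.015 0.07 0'
python3 - <<'E'
from h import *
T=wpose();print(T.round(4));s=camera('scene');save('sE',s);t=camera('top');save('tE',t)
cs,ct=calibration('scene'),calibration('top')
# predicted shaft points (level) vs image: far end, near end
c0=T[:3,3]+T[:3,:3]@np.array([0,0,.004])
x=T[:3,0]
for n,k in(('near',.0125),('mid',-.0575),('far',-.1275)):
    p=c0+x*k; print(n,p.round(4),'scene',np.round(proj(cs,p),1),'top',np.round(proj(ct,p),1))
a=cv2.resize(s[170:290,210:370],(0,0),fx=2.5,fy=2.5); b=cv2.resize(t[190:290,220:380],(0,0),fx=2.5,fy=2.5)
c=np.zeros((300,800,3),np.uint8);c[:,:400]=a;c[:250,400:]=b;save('E',c)
E
```

```text
t: 5.5
eef_pos: [0.4206, 0.2416, 0.0648]
ee_rot: [0.722, 0.692, -0.004, -0.001]
wrist_force: [0.1, 0.2, -2.0]
gripper_width: 0.012
grasp_force: 58.6
[[ 0.0424  0.9991 -0.0067  0.4206]
 [ 0.9991 -0.0425 -0.0041  0.2416]
 [-0.0044 -0.0065 -1.      0.0648]
 [ 0.      0.      0.      1.    ]]
near [0.4211 0.2541 0.0608] scene [256.9 219.8] top [229.8 245.4]
mid [0.4182 0.1841 0.0611] scene [275.6 232.7] top [261.3 247.6]
far [0.4152 0.1142 0.0614] scene [295.6 246.5] top [293.  249.8]
```

View pics/E.png

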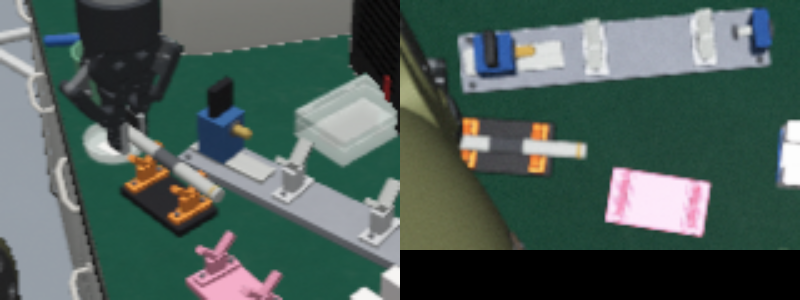

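The shaft hangs level over both orange posts: far end at scene-crop (220,195), near where I predicted it, and dark band at top-crop (505,146) midway between the posts. I'll lower it slowly.

```bash
python3 -m handwheel '0 0 0 0 0.002 0.003 0;0 0 0 0 0.002 0.006 0;0 0 0 0 0.002 0.009 0;0 0 0 0 0.002 0.011 0;0 0 0 0 0.002 0.012 0;0 0 0 0 0.002 0.013 0;0 0 0 0 0.002 0.013 0'
```

```text
t: 6.3
eef_pos: [0.4256, 0.245, 0.0552]
ee_rot: [0.721, 0.693, -0.0, -0.0]
wrist_force: [0.0, -0.3, -1.4]
gripper_width: 0.012
grasp_force: 58.6
```

```bash
python3 -m handwheel '0 0 0 0 -0.002 0.002 0;0 0 0 0 -0.002 0.004 0;0 0 0 0 -0.002 0.005 0;0 0 0 0 -0.002 0.006 0;0 0 0 0 -0.002 0.006 0'
```

```text
t: 6.8
eef_pos: [0.4243, 0.2452, 0.0495]
ee_rot: [0.721, 0.693, 0.0, 0.0]
wrist_force: [0.7, -0.6, 0.0]
gripper_width: 0.0119
grasp_force: 58.8
```

```bash
python3 -m handwheel '0 0 0 0 0 0.001 0;0 0 0 0 0 0.001 0;0 0 0 0 0 0.001 0'; python3 -m handwheel '0 0 0 0 0 0.001 0;0 0 0 0 0 0.001 0'
```

```text
t: 7.1
eef_pos: [0.4244, 0.2452, 0.0489]
ee_rot: [0.721, 0.693, 0.001, 0.0]
wrist_force: [0.6, -0.4, 5.3]
gripper_width: 0.0118
grasp_force: 59.3
t: 7.3
eef_pos: [0.4245, 0.2454, 0.0483]
ee_rot: [0.721, 0.693, 0.001, 0.0]
wrist_force: [-1.7, -1.4, 11.3]
gripper_width: 0.0121
grasp_force: 59.8
```

Seated, with 11 N upward. I'll release to a small opening and rise.

```bash
python3 -m handwheel '0 0 0 0 0 -0.001 0.016;0 0 0 0 0 -0.001 0.02;0 0 0 0 0 -0.001 0.04;0 0 0 0 0 -0.001 0.04;0 0 0 0 0 -0.02 0.04;0 0 0 0 0 -0.05 0.04;0 0 0 0 0 -0.09 0.04;0 0 0 0 0 -0.12 0.04;0 0 0 0 0 -0.12 0.04;0 0 0 0 0 -0.12 0.04'
python3 - <<'E'
from h import *
cw,ct=calibration('wrist'),calibration('top')
T=wpose();im=camera('wrist');save('wF',im);t=camera('top');save('tF',t);np.save('TF.npy',T);print(T.round(4))
h=cv2.cvtColor(im,cv2.COLOR_RGB2HSV)
print([np.round(wproj(cw,T,p),1) for p in((.4238,.2452,.045),(.4214,.1875,.045),(.419,.13,.045))])
E
```

```text
t: 8.3
eef_pos: [0.4241, 0.2453, 0.1676]
ee_rot: [0.721, 0.693, 0.001, 0.0]
wrist_force: [-0.3, -0.7, -1.2]
gripper_width: 0.0402
grasp_force: 0.0
[[ 4.000e-02  9.992e-01  1.200e-03  4.241e-01]
 [ 9.992e-01 -4.000e-02  8.000e-04  2.453e-01]
 [ 8.000e-04  1.100e-03 -1.000e+00  1.676e-01]
 [ 0.000e+00  0.000e+00  0.000e+00  1.000e+00]]
[array([318.7, 235.2]), array([318.6, 310.1]), array([318.5, 371.6])]
```

Run:
```python
from h import *
cw,ct=calibration('wrist'),calibration('top');T=np.load('TF.npy')
im=cv2.imread('pics/wF.png');h=cv2.cvtColor(im,cv2.COLOR_BGR2HSV)
m=(h[:,:,1]<40)&(h[:,:,2]>110)
for r in range(205,340,10):
    xs=[x for x in range(290,350) if m[r,x]]; print(r,(xs[0],xs[-1],len(xs)) if xs else None, h[r,318].tolist())
t=cv2.imread('pics/tF.png');ht=cv2.cvtColor(t,cv2.COLOR_BGR2HSV)
print([ht[250,u].tolist() for u in range(250,306,3)])
```

```text
205 None [82, 180, 98]
215 None [82, 182, 98]
225 (310, 329, 20) [90, 8, 121]
235 None [23, 139, 214]
245 (310, 330, 21) [80, 4, 217]
255 (297, 342, 28) [98, 5, 216]
265 (311, 329, 19) [90, 2, 217]
275 (310, 329, 20) [83, 5, 217]
285 (310, 329, 20) [75, 2, 217]
295 (311, 329, 19) [70, 4, 218]
305 (313, 327, 15) [106, 23, 123]
315 (313, 326, 14) [105, 21, 119]
325 (313, 327, 15) [108, 24, 125]
335 (311, 327, 17) [113, 20, 116]
[[17, 155, 189], [120, 7, 74], [90, 12, 66], [110, 22, 71], [113, 15, 70], [105, 27, 75], [90, 11, 119], [90, 3, 177], [60, 3, 196], [60, 2, 213], [80, 4, 216], [68, 5, 221], [60, 3, 220], [23, 35, 221], [90, 1, 217], [79, 138, 72], [81, 136, 71], [80, 135, 70], [79, 134, 76]]
```

The shaft lies straight in the rest, at column 320 all along and parallel to the tool, with the band starting at row 301. Its centre is at about (0.4217, 0.185). Regrasping at the middle.

```bash
python3 -m handwheel '0 0 0 -0.06 0 0 0.04;0 0 0 -0.06 0 0 0.04;0 0 0 -0.06 0 0.04 0.04;0 0 0 -0.06 0 0.08 0.04;0 0 0 -0.06 0 0.11 0.04;0 0 0 -0.06 0 0.119 0.04;0 0 0 -0.06 0 0.119 0.04;0 0 0 -0.06 0 0.119 0.04'
python3 -m handwheel '0 0 0 0 0 0 0;0 0 0 0 0 0 0;0 0 0 0 0 0 0;0 0 0 0 0 0 0;0 0 0 0 0 0 0;0 0 0 0 0 0 0'
python3 -m handwheel '0 0 0 0 0 -0.005 0;0 0 0 0 0 -0.02 0;0 0 0 0 0 -0.05 0;0 0 0 0 0 -0.09 0;0 0 0 0 0 -0.09 0;0 0 0 0 0 -0.09 0'
python3 - <<'E'
from h import *
T=wpose();im=camera('wrist');save('wG',im);t=camera('top');save('tG',t);np.save('TG.npy',T);print(T.round(4))
h=cv2.cvtColor(im,cv2.COLOR_RGB2HSV)
for r in range(200,360,6): print(r,h[r,320].tolist(),end=' ')
E
```

```text
t: 9.2
eef_pos: [0.4218, 0.1854, 0.049]
ee_rot: [0.721, 0.693, 0.0, 0.0]
wrist_force: [0.7, -0.6, 0.3]
gripper_width: 0.0398
grasp_force: 0.0
t: 9.8
eef_pos: [0.4219, 0.1857, 0.0496]
ee_rot: [0.721, 0.693, 0.001, -0.0]
wrist_force: [-1.7, 0.8, 6.7]
gripper_width: 0.0122
grasp_force: 58.4
t: 10.4
eef_pos: [0.4224, 0.1856, 0.1397]
ee_rot: [0.721, 0.693, 0.002, 0.001]
wrist_force: [-0.5, -0.2, -0.5]
gripper_width: 0.0121
grasp_force: 58.6
[[ 0.04    0.9992  0.0032  0.4224]
 [ 0.9992 -0.04    0.0013  0.1856]
 [ 0.0014  0.0031 -1.      0.1397]
 [ 0.      0.      0.      1.    ]]
200 [90, 4, 209] 206 [80, 4, 210] 212 [80, 4, 211] 218 [98, 5, 210] 224 [90, 4, 209] 230 [90, 1, 210] 236 [75, 2, 209] 242 [90, 4, 209] 248 [90, 1, 207] 254 [90, 4, 208] 260 [90, 4, 209] 266 [90, 2, 209] 272 [90, 2, 207] 278 [80, 4, 209] 284 [70, 4, 209] 290 [90, 2, 209] 296 [75, 2, 208] 302 [110, 4, 204] 308 [108, 26, 116] 314 [111, 22, 117] 320 [113, 20, 115] 326 [112, 25, 111] 332 [120, 22, 115] 338 [111, 29, 115] 344 [114, 22, 115] 350 [114, 23, 111] 356 [115, 26, 118]
```

```bash
python3 -m handwheel '0 0 -0.161 -0.115 0.0985 0 0;0 0 -0.161 -0.115 0.0985 0 0;0 0 -0.161 -0.115 0.0985 0 0;0 0 -0.161 -0.115 0.0985 0 0;0 0 -0.161 -0.115 0.0985 0 0;0 0 -0.161 -0.115 0.0985 0 0'
python3 - <<'E'
from h import *
cw,ct,cs=calibration('wrist'),calibration('top'),calibration('scene')
for p in((298.1,208.4),(341.6,204.6)): print('V top',onz(ct,*p,.06).round(4))
o=np.array([.5175,.0565,0]);y=np.array([-.121,.9927,0])
for k in(.05,-.05): print((o+k*y).round(4))
TA,TB=np.load('TA.npy'),np.load('TB.npy')
T=wpose();im=camera('wrist');np.save('TH.npy',T);save('wH',im);t=camera('top');save('tH',t);s=camera('scene');save('sH',s);print(T.round(4))
h=cv2.cvtColor(im,cv2.COLOR_RGB2HSV)
for r in range(60,320,8): print(r,h[r,320].tolist(),end=' ')
c=T[:3,3]-.0025*T[:3,0];c[2]-=.0045
for k in(.07,0,-.07): print(np.round(proj(ct,c+k*T[:3,0]),1),np.round(proj(cs,c+k*T[:3,0]),1))
a=cv2.resize(s[170:290,250:410],(0,0),fx=2.5,fy=2.5); b=im[60:360,130:530]
save('H',np.hstack([a,b]));
E
```

```text
t: 11.1
eef_pos: [0.5136, 0.0666, 0.1371]
ee_rot: [0.663, 0.749, -0.001, -0.001]
wrist_force: [-0.5, 0.7, -1.2]
gripper_width: 0.012
grasp_force: 58.7
V top [0.5078 0.1057 0.06  ]
V top [0.519  0.0093 0.06  ]
[0.5114 0.1061 0.    ]
[0.5236 0.0069 0.    ]
[[-1.207e-01  9.927e-01 -3.100e-03  5.136e-01]
 [ 9.927e-01  1.207e-01  2.000e-04  6.660e-02]
 [ 6.000e-04 -3.000e-03 -1.000e+00  1.371e-01]
 [ 0.000e+00  0.000e+00  0.000e+00  1.000e+00]]
60 [22, 139, 174] 68 [23, 140, 211] 76 [23, 143, 211] 84 [23, 140, 212] 92 [100, 3, 219] 100 [90, 4, 218] 108 [90, 2, 218] 116 [75, 2, 220] 124 [80, 3, 219] 132 [111, 11, 165] 140 [111, 21, 193] 148 [75, 2, 214] 156 [90, 2, 215] 164 [23, 137, 214] 172 [98, 5, 216] 180 [90, 2, 215] 188 [90, 4, 214] 196 [90, 4, 214] 204 [83, 5, 215] 212 [90, 4, 214] 220 [90, 2, 214] 228 [90, 4, 215] 236 [90, 2, 214] 244 [90, 2, 213] 252 [83, 5, 216] 260 [90, 2, 214] 268 [90, 2, 217] 276 [60, 1, 214] 284 [90, 2, 214] 292 [80, 4, 214] 300 [80, 4, 215] 308 [115, 24, 118] 316 [112, 23, 120] [283.8 204.3] [317.5 200.9]
[317.  201.3] [342.8 211.7]
[350.2 198.2] [369.7 223.2]
```

View pics/H.png

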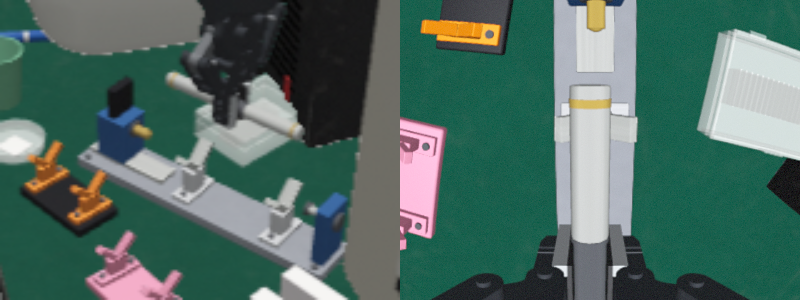

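The shaft hangs over the fixture, aligned with it. In the wrist crop the shaft is at column 590, the bed centre about 595 and the nose 596, so the fixture axis lies about 3.5 mm to +x. I'll let the arm settle and measure this numerically.

```bash
python3 -m handwheel '0 0 0 0 0 0 0;0 0 0 0 0 0 0'
python3 - <<'E'
from h import *
cw=calibration('wrist');T=wpose();im=camera('wrist');print(T.round(4))
h=cv2.cvtColor(im,cv2.COLOR_RGB2HSV).astype(int)
def wz(u,v,z): o,d=wray(cw,T,u,v); return o+d*(z-o[2])/d[2]
o=np.array([.5175,.0565]);Y=np.array([-.121,.9927]);X=np.array([.9927,.121])
f=lambda p:np.round([(p[:2]-o)@X,(p[:2]-o)@Y],4)
for r in(120,150,200,230,260):
    g=(h[r,:,1]<80); xs=[x for x in range(240,420) if g[x]]
    p,q=wz(xs[0],r,.012),wz(xs[-1]+1,r,.012); print(r,xs[0],xs[-1],f(p),f(q))
m=cv2.inRange(h.astype(np.uint8),np.array((15,80,80)),np.array((30,255,255)));k,_,st,ce=cv2.connectedComponentsWithStats(m)
for i in range(1,k):
    if st[i,4]>30: print(st[i],ce[i].round(1),'nose plane',f(wz(*ce[i],.058)),'tip',f(wz(ce[i][0],st[i][1]+st[i][3],.055)))
p=T[:3,3]; print('tcp',f(p))
E
```

```text
t: 11.45
eef_pos: [0.5148, 0.067, 0.1384]
ee_rot: [0.663, 0.749, 0.0, 0.0]
wrist_force: [1.3, 0.3, -1.0]
gripper_width: 0.012
grasp_force: 58.7
[[-1.220e-01  9.925e-01  1.000e-04  5.148e-01]
 [ 9.925e-01  1.220e-01  1.000e-04  6.700e-02]
 [ 1.000e-04  1.000e-04 -1.000e+00  1.384e-01]
 [ 0.000e+00  0.000e+00  0.000e+00  1.000e+00]]
120 281 363 [-0.0267  0.0882] [0.0277 0.0884]
150 282 362 [-0.0262  0.0682] [0.0274 0.0684]
200 282 363 [-0.0268  0.0343] [0.0288 0.0344]
230 283 360 [-0.0266  0.0131] [0.0274 0.0132]
260 284 359 [-0.0266 -0.0091] [ 0.0275 -0.009 ]
[180   0  64  15 564] [212.8   7.2] nose plane [-0.0601  0.1539] tip [-0.0608  0.1501]
[314  60  19  32 527] [323.   74.9] nose plane [0.0004 0.1118] tip [0.0004 0.1027]
[ 149   80   80   26 1409] [189.4  91.6] nose plane [-0.0731  0.1058] tip [-0.0743  0.0979]
[299 159  42  10 360] [319.6 163.7] nose plane [-0.0013  0.0636] tip [-0.0013  0.0604]
tcp [-0.0014  0.0107]
```

```bash
python3 -m handwheel '0 0 0 0 0.002 0.02 0;0 0 0 0 0.002 0.04 0;0 0 0 0 0.002 0.055 0;0 0 0 0 0.002 0.063 0;0 0 0 0 0.002 0.068 0;0 0 0 0 0.002 0.071 0;0 0 0 0 0.002 0.073 0;0 0 0 0 0.002 0.075 0;0 0 0 0 0.002 0.0765 0;0 0 0 0 0.002 0.077 0;0 0 0 0 0.002 0.077 0'
```

```text
t: 12.6
eef_pos: [0.5172, 0.0665, 0.0614]
ee_rot: [0.663, 0.749, 0.0, 0.0]
wrist_force: [0.2, -0.1, -1.9]
gripper_width: 0.0122
grasp_force: 58.7
```

```bash
python3 -m handwheel '0 0 0 0 0 0.0005 0;0 0 0 0 0 0.001 0;0 0 0 0 0 0.001 0'; python3 -m handwheel '0 0 0 0 0 0.0005 0;0 0 0 0 0 0.0005 0;0 0 0 0 0 0.0005 0'
```

```text
t: 12.9
eef_pos: [0.5172, 0.0665, 0.0605]
ee_rot: [0.663, 0.749, 0.0, 0.0]
wrist_force: [-1.3, -0.5, 2.8]
gripper_width: 0.0123
grasp_force: 59.0
t: 13.2
eef_pos: [0.5172, 0.0665, 0.0605]
ee_rot: [0.663, 0.749, 0.0, 0.0]
wrist_force: [-3.1, -0.5, 6.4]
gripper_width: 0.0118
grasp_force: 59.7
```

Seated with about 6 N. I'll ease the sideways load, release and rise.

```bash
python3 -m handwheel '0 0 0 0 -0.0005 0 0;0 0 0 0 -0.0005 0 0;0 0 0 0 -0.0005 0 0.015;0 0 0 0 -0.0005 0 0.02;0 0 0 0 -0.0005 0 0.035;0 0 0 0 -0.0005 0 0.035;0 0 0 0 -0.0005 -0.02 0.035;0 0 0 0 -0.0005 -0.05 0.035;0 0 0 0 -0.0005 -0.08 0.035;0 0 0 0 -0.0005 -0.08 0.035;0 0 0 0 -0.0005 -0.08 0.035'
python3 - <<'E'
from h import *
cw=calibration('wrist');T=wpose();im=camera('wrist');save('wI',im);np.save('TI.npy',T);save('tI',camera('top'));save('sI',camera('scene'))
h=cv2.cvtColor(im,cv2.COLOR_RGB2HSV).astype(int)
def wz(u,v,z): o,d=wray(cw,T,u,v); return o+d*(z-o[2])/d[2]
o=np.array([.5175,.0565]);Y=np.array([-.121,.9927]);X=np.array([.9927,.121])
f=lambda p:np.round([(p[:2]-o)@X,(p[:2]-o)@Y],4)
print('tcp',f(T[:3,3]),T[2,3])
for r in range(150,300,12):
    xs=[x for x in range(300,340) if h[r,x,1]<12 and h[r,x,2]>195]; print(r,xs[:1],xs[-1:],h[r,320].tolist())
col=h[:,322]; print([ (r,col[r].tolist()) for r in range(60,170,5)])
m=cv2.inRange(h.astype(np.uint8),np.array((15,80,80)),np.array((30,255,255)));k,_,st,ce=cv2.connectedComponentsWithStats(m)
for i in range(1,k):
    if st[i,4]>30: print(st[i],ce[i].round(1),f(wz(*ce[i],.06)))
# tab: black above blue
m=cv2.inRange(h.astype(np.uint8),np.array((105,120,40)),np.array((125,255,255)));k,_,st,ce=cv2.connectedComponentsWithStats(m)
for i in range(1,k):
    if st[i,4]>60: print('blue',st[i],ce[i].round(1))
E
```

```text
t: 14.3
eef_pos: [0.5172, 0.0665, 0.1403]
ee_rot: [0.663, 0.749, 0.001, 0.001]
wrist_force: [0.0, -0.4, -0.2]
gripper_width: 0.0353
grasp_force: 0.0
tcp [0.001  0.0099] 0.14028316379669734
150 [] [] [23, 138, 213]
162 [300] [339] [75, 2, 216]
174 [300] [334] [75, 5, 215]
186 [300] [339] [90, 2, 215]
198 [310] [328] [70, 4, 214]
210 [309] [328] [90, 4, 216]
222 [309] [327] [90, 4, 214]
234 [309] [327] [75, 2, 215]
246 [] [] [109, 30, 120]
258 [] [] [112, 23, 121]
270 [] [] [111, 21, 119]
282 [] [] [115, 23, 120]
294 [310] [326] [80, 4, 216]
[(60, [23, 142, 200]), (65, [23, 138, 210]), (70, [23, 143, 208]), (75, [23, 140, 210]), (80, [23, 143, 210]), (85, [23, 141, 211]), (90, [21, 48, 165]), (95, [90, 4, 217]), (100, [105, 2, 218]), (105, [83, 5, 218]), (110, [90, 4, 217]), (115, [80, 4, 217]), (120, [90, 1, 216]), (125, [90, 4, 216]), (130, [90, 1, 206]), (135, [113, 17, 190]), (140, [90, 4, 217]), (145, [105, 2, 217]), (150, [23, 140, 213]), (155, [90, 2, 218]), (160, [90, 2, 216]), (165, [80, 4, 216])]
[177   0  64  14 559] [209.3   7.3] [-0.0594  0.1533]
[309  59  19  32 520] [318.  74.] [0.0003 0.1115]
[ 147   80   78   25 1375] [186.7  91.2] [-0.072   0.1055]
[306 146  25   6 119] [317.9 148.9] [0.0003 0.0709]
[308 350  21   6  66] [318.1 353. ] [ 0.0002 -0.0572]
blue [ 286   18   65   48 1987] [318.   42.7]
blue [ 294  356   49   52 1671] [318.1 383.7]
```

The shaft is seated: both brass rings lie on the fixture axis, its centre at y ≈ +7 mm, clear of the stop and the nose. Next I measure the tab and the anvil.

Run:
```python
from h import *
cw,ct=calibration('wrist'),calibration('top');T=np.load('TI.npy')
h=cv2.cvtColor(cv2.imread('pics/wI.png'),cv2.COLOR_BGR2HSV).astype(int)
o=np.array([.5175,.0565]);Y=np.array([-.121,.9927]);X=np.array([.9927,.121])
f=lambda p:np.round([(p[:2]-o)@X,(p[:2]-o)@Y,*p[2:]],4)
def wz(T,u,v,z): a,d=wray(cw,T,u,v); return a+d*(z-a[2])/d[2]
m=cv2.inRange(h.astype(np.uint8),np.array((0,0,0)),np.array((180,130,60)));m[80:]=0;m[:,:270]=0;m[:,370:]=0
k,_,st,ce=cv2.connectedComponentsWithStats(m)
for i in range(1,k):
    if st[i,4]>30:
        x,y,w,hh=st[i][:4];print('tab',st[i],[f(wz(T,x+w/2,v,.1)) for v in(y,y+hh)],[f(wz(T,x+w/2,v,.067)) for v in(y,y+hh)])
print([(r,h[r,318].tolist()) for r in range(10,64,3)])
ht=cv2.cvtColor(cv2.imread('pics/tI.png'),cv2.COLOR_BGR2HSV)
m=cv2.inRange(ht[195:230,240:285],np.array((0,0,0)),np.array((180,140,60)));k,_,st,ce=cv2.connectedComponentsWithStats(m)
for i in range(1,k):
    if st[i,4]>8: u,v=ce[i]+[240,195];print('top tab',st[i],u,v,f(onz(ct,u,v,.1)))
print('anvil',[f(wz(T,318,r,.055)) for r in(354,356,358,360,364,370)],[(r,h[r,318].tolist()) for r in range(350,400,2)])
TB=np.load('TB.npy');p=cross(wray(cw,TB,453,291),ray(ct,354.5,202.5));print(f(p[0]),p[1])
```

```text
tab [ 284    0   69   29 1082] [array([0.0007, 0.1398, 0.1   ]), array([0.0007, 0.1261, 0.1   ])] [array([0.0006, 0.1515, 0.067 ]), array([0.0006, 0.1349, 0.067 ])]
[(10, [117, 42, 54]), (13, [123, 91, 28]), (16, [90, 26, 20]), (19, [108, 51, 25]), (22, [90, 20, 26]), (25, [90, 21, 24]), (28, [116, 134, 42]), (31, [106, 171, 188]), (34, [105, 169, 187]), (37, [105, 171, 185]), (40, [106, 172, 184]), (43, [105, 174, 185]), (46, [105, 168, 185]), (49, [106, 173, 181]), (52, [108, 159, 120]), (55, [112, 23, 121]), (58, [105, 29, 89]), (61, [23, 138, 210])]
top tab [13  7  6 15 32] 256.75 209.8125 [-0.0041  0.1383  0.1   ]
anvil [array([ 0.0001, -0.0615,  0.055 ]), array([ 0.0001, -0.0631,  0.055 ]), array([ 0.0001, -0.0648,  0.055 ]), array([ 0.0001, -0.0665,  0.055 ]), array([ 0.0001, -0.0699,  0.055 ]), array([ 0.0001, -0.0751,  0.055 ])] [(350, [75, 2, 217]), (352, [18, 6, 207]), (354, [23, 149, 210]), (356, [20, 68, 214]), (358, [90, 2, 217]), (360, [100, 4, 212]), (362, [108, 100, 105]), (364, [109, 96, 72]), (366, [132, 24, 54]), (368, [100, 13, 58]), (370, [125, 28, 55]), (372, [110, 24, 63]), (374, [101, 32, 63]), (376, [111, 21, 119]), (378, [115, 25, 121]), (380, [80, 4, 209]), (382, [80, 4, 215]), (384, [90, 4, 214]), (386, [90, 2, 213]), (388, [90, 4, 215]), (390, [100, 8, 188]), (392, [107, 165, 96]), (394, [107, 171, 94]), (396, [108, 161, 98]), (398, [107, 163, 97])]
[-0.002  -0.0759  0.0604] [np.float64(0.00030461074365147105), np.float64(0.000304610743651293)]
```

The tab's front face is at y ≈ 135 mm and its back at about 145 mm, the nose tip is at about 103 mm and the anvil at about -75 mm. I'll come down behind the tab with closed fingers.

```bash
python3 -m handwheel '0 0 0 0.05 0 -0.01 0;0 0 0 0.1 0 -0.01 0;0 0 0 0.15 0 -0.01 0;0 0 0 0.162 -0.0007 -0.01 0;0 0 0 0.162 -0.0007 -0.01 0;0 0 0 0.162 -0.0007 0 0;0 0 0 0.162 -0.0007 0.03 0;0 0 0 0.162 -0.0007 0.043 0;0 0 0 0.162 -0.0007 0.043 0;0 0 0 0.162 -0.0007 0.043 0'
python3 -c "
from h import *
p=wpose()[:3,3];o=np.array([.5175,.0565]);print((p[:2]-o)@[.9927,.121],(p[:2]-o)@[-.121,.9927],p[2])"
```

```text
t: 15.45
eef_pos: [0.4964, 0.2261, 0.0966]
ee_rot: [0.664, 0.748, -0.001, -0.0]
wrist_force: [0.1, 0.6, -0.2]
gripper_width: -0.0003
grasp_force: 0.0
-0.00043998464125298293 0.1709569751756374 0.09664151219553005
```

```bash
python3 -m handwheel '0 0 0 -0.002 0 0 0;0 0 0 -0.004 0 0 0;0 0 0 -0.006 0 0 0;0 0 0 -0.008 0 0 0;0 0 0 -0.01 0 0 0;0 0 0 -0.012 0 0 0;0 0 0 -0.014 0 0 0;0 0 0 -0.016 0 0 0;0 0 0 -0.018 0 0 0;0 0 0 -0.019 0 0 0;0 0 0 -0.02 0 0 0;0 0 0 -0.021 0 0 0;0 0 0 -0.022 0 0 0;0 0 0 -0.023 0 0 0;0 0 0 -0.024 0 0 0;0 0 0 -0.025 0 0 0'
python3 -m handwheel '0 0 0 -0.001 0 0 0;0 0 0 -0.002 0 0 0;0 0 0 -0.003 0 0 0;0 0 0 -0.004 0 0 0;0 0 0 -0.005 0 0 0;0 0 0 -0.006 0 0 0'
cat > n.py <<'E'
from h import *
cw=calibration('wrist');T=wpose();w=sensors.get_state();im=camera('wrist');h=cv2.cvtColor(im,cv2.COLOR_RGB2HSV)
o=np.array([.5175,.0565]);Y=np.array([-.121,.9927])
t=cv2.cvtColor(camera('top'),cv2.COLOR_RGB2HSV); ct=calibration('top')
print('tcp y',((T[:2,3]-o)@Y).round(4),'Fy',(w['wrist_force'][:2]@Y).round(2))
def bl(n,lo,hi,z):
    m=cv2.inRange(t[190:232,238:378],np.array(lo),np.array(hi));k,_,st,ce=cv2.connectedComponentsWithStats(m)
    for i in range(1,k):
        if st[i,4]>=5: u,v=ce[i]+[238,190];p=onz(ct,u,v,z);print(n,st[i,4],round(u,1),round(v,1),'y',((p[:2]-o)@Y).round(4))
bl('brass',(15,70,80),(32,255,255),.06); bl('blue',(100,130,50),(125,255,255),.067); bl('dark',(90,5,70),(130,60,150),.06)
E
python3 n.py
```

```text
t: 17.05
eef_pos: [0.4991, 0.2046, 0.0968]
ee_rot: [0.663, 0.749, 0.002, -0.002]
wrist_force: [-1.8, 7.8, -1.4]
gripper_width: -0.0
grasp_force: 4.2
t: 17.65
eef_pos: [0.4998, 0.1986, 0.0969]
ee_rot: [0.663, 0.749, 0.002, -0.002]
wrist_force: [-1.2, 8.3, -1.4]
gripper_width: 0.0001
grasp_force: 4.2
tcp y 0.1432 Fy 8.42
brass 71 244.4 199.1 y 0.1671
brass 7 246.1 190.9 y 0.1617
brass 10 252.9 191.8 y 0.1469
brass 5 257.8 190.4 y 0.1357
brass 23 259.9 195.5 y 0.132
brass 5 251.8 198.0 y 0.1505
brass 6 345.0 203.5 y -0.0548
brass 7 259.0 204.3 y 0.1357
brass 20 266.7 206.8 y 0.1192
brass 37 242.9 210.0 y 0.1725
brass 7 287.9 208.1 y 0.0726
brass 10 277.7 209.2 y 0.0953
brass 5 256.4 212.2 y 0.143
brass 25 253.2 217.1 y 0.1509
brass 12 260.4 214.4 y 0.1345
brass 8 268.9 214.4 y 0.1158
brass 11 273.6 216.3 y 0.1057
brass 75 251.3 222.2 y 0.1562
brass 5 263.2 219.6 y 0.1294
brass 13 239.0 224.8 y 0.1838
brass 18 247.1 227.8 y 0.1666
brass 21 266.9 227.9 y 0.1229
brass 34 278.4 227.6 y 0.0973
brass 5 243.0 229.8 y 0.1759
blue 119 363.9 201.3 y -0.0965
dark 9 351.0 194.0 y -0.0701
dark 8 317.5 197.0 y 0.0047
dark 9 329.0 196.0 y -0.021
dark 8 306.5 198.0 y 0.0293
dark 10 274.6 202.5 y 0.1008
dark 9 284.0 200.0 y 0.0795
dark 13 353.4 202.5 y -0.0735
dark 93 316.2 206.2 y 0.0096
dark 22 364.0 213.0 y -0.0947
dark 5 282.8 219.0 y 0.086
dark 5 333.0 219.0 y -0.0249
dark 5 344.0 218.0 y -0.0494
dark 5 321.0 220.0 y 0.0018
dark 5 287.0 223.0 y 0.0775
```

Baseline push is 8.4 N, as the friction and damping figures predict. I'll advance to near nose contact, then in small steps.

```bash
python3 -m handwheel '0 0 0 -0.001 0 0 0;0 0 0 -0.002 0 0 0;0 0 0 -0.003 0 0 0;0 0 0 -0.004 0 0 0;0 0 0 -0.005 0 0 0;0 0 0 -0.006 0 0 0;0 0 0 -0.007 0 0 0;0 0 0 -0.008 0 0 0;0 0 0 -0.009 0 0 0;0 0 0 -0.01 0 0 0'
for i in 1 ; do python3 -m handwheel '0 0 0 -0.001 0 0 0;0 0 0 -0.002 0 0 0'; done
python3 -m handwheel '0 0 0 -0.001 0 0 0;0 0 0 -0.002 0 0 0'
python3 -m handwheel '0 0 0 -0.001 0 0 0;0 0 0 -0.002 0 0 0'
python3 -m handwheel '0 0 0 -0.001 0 0 0;0 0 0 -0.002 0 0 0'
```

```text
t: 18.75
eef_pos: [0.501, 0.1887, 0.0968]
ee_rot: [0.663, 0.749, 0.002, -0.002]
wrist_force: [-1.6, 8.6, -0.6]
gripper_width: 0.0001
grasp_force: 4.2
t: 18.95
eef_pos: [0.5013, 0.1867, 0.0969]
ee_rot: [0.663, 0.749, 0.002, -0.002]
wrist_force: [-1.3, 8.1, -1.0]
gripper_width: -0.0
grasp_force: 4.2
t: 19.15
eef_pos: [0.5015, 0.1849, 0.0969]
ee_rot: [0.663, 0.749, 0.002, -0.002]
wrist_force: [-0.1, 9.5, -0.8]
gripper_width: -0.0001
grasp_force: 4.6
t: 19.35
eef_pos: [0.5017, 0.183, 0.0969]
ee_rot: [0.662, 0.749, 0.002, -0.002]
wrist_force: [-1.3, 9.6, -1.1]
gripper_width: -0.0001
grasp_force: 4.6
t: 19.55
eef_pos: [0.5019, 0.181, 0.0968]
ee_rot: [0.662, 0.749, 0.002, -0.002]
wrist_force: [-1.5, 8.9, -0.4]
gripper_width: 0.0
grasp_force: 4.6
```

Nose contact: about 1 N extra and grasp_force 4.2→4.6, so the shaft is sliding. I'll go on in small steps.

```bash
python3 -m handwheel '0 0 0 -0.001 0 0 0;0 0 0 -0.002 0 0 0'
python3 -m handwheel '0 0 0 -0.001 0 0 0;0 0 0 -0.002 0 0 0'
python3 -m handwheel '0 0 0 -0.0005 0 0 0;0 0 0 -0.001 0 0 0'
python3 -m handwheel '0 0 0 -0.0005 0 0 0;0 0 0 -0.001 0 0 0'
```

```text
t: 19.75
eef_pos: [0.5022, 0.179, 0.0969]
ee_rot: [0.662, 0.749, 0.002, -0.002]
wrist_force: [-2.4, 9.2, -1.3]
gripper_width: -0.0003
grasp_force: 4.6
t: 19.95
eef_pos: [0.5024, 0.1771, 0.0969]
ee_rot: [0.662, 0.749, 0.002, -0.002]
wrist_force: [-1.8, 9.1, 0.0]
gripper_width: 0.0002
grasp_force: 4.6
t: 20.15
eef_pos: [0.5026, 0.176, 0.0969]
ee_rot: [0.662, 0.749, 0.002, -0.002]
wrist_force: [-2.8, 8.1, -0.6]
gripper_width: -0.0
grasp_force: 4.6
t: 20.35
eef_pos: [0.5027, 0.175, 0.0969]
ee_rot: [0.662, 0.749, 0.002, -0.002]
wrist_force: [-1.2, 8.5, -1.2]
gripper_width: -0.0004
grasp_force: 4.6
```

```bash
python3 -m handwheel '0 0 0 -0.0005 0 0 0;0 0 0 -0.001 0 0 0' | grep -E 'eef|force'
python3 -m handwheel '0 0 0 -0.0005 0 0 0;0 0 0 -0.001 0 0 0'| grep -E 'eef|force'
python3 -m handwheel '0 0 0 -0.0005 0 0 0;0 0 0 -0.001 0 0 0'| grep -E 'eef|force'
```

```text
eef_pos: [0.5028, 0.174, 0.0969]
wrist_force: [-1.0, 8.8, -0.6]
grasp_force: 4.6
eef_pos: [0.5029, 0.1731, 0.0969]
wrist_force: [-1.6, 9.0, -1.3]
grasp_force: 4.8
eef_pos: [0.503, 0.1724, 0.0969]
wrist_force: [-1.9, 10.7, -1.0]
grasp_force: 5.3
```

```bash
python3 n.py | grep -E 'tcp|dark (9|8|1.) 35|brass .* (28|29)..|brass .* 3[45]|blue'
```

```text
tcp y 0.1168 Fy 10.84
brass 16 280.6 197.2 y 0.0866
brass 8 350.2 203.0 y -0.0665
brass 7 281.4 204.1 y 0.086
brass 23 284.3 207.3 y 0.0803
brass 9 286.9 214.0 y 0.0759
brass 29 294.8 223.4 y 0.0604
brass 53 280.6 225.5 y 0.0922
brass 6 298.3 230.3 y 0.0539
blue 121 363.9 201.4 y -0.0964
dark 9 351.0 194.0 y -0.0701
dark 8 353.8 202.5 y -0.0743
```

The force rises steeply (grasp 4.6→4.8→5.3, push 10.8 N), and the shaft ring has moved 11.7 mm up to the anvil. I'll take one half-millimetre step to confirm, then back off.

```bash
python3 -m handwheel '0 0 0 -0.0005 0 0 0;0 0 0 -0.0005 0 0 0'| grep -E 'eef|force'
```

```text
eef_pos: [0.5031, 0.172, 0.0969]
wrist_force: [-1.7, 10.2, -1.3]
grasp_force: 5.3
```

```bash
python3 -m handwheel '0 0 0 0.003 0 0 0;0 0 0 0.01 0 0 0;0 0 0 0.02 0 0 0;0 0 0 0.025 0 0 0;0 0 0 0.025 0 -0.03 0;0 0 0 0.025 0 -0.07 0;0 0 0 0.025 0 -0.1 0;0 0 0 0.025 0 -0.1 0;0 0 0 0.025 0 -0.1 0'
python3 n.py | grep -E 'tcp|dark (9|8|1.) 35|brass .* (2[6789])..|brass .* 3[45]|blue'
python3 - <<'E'
from h import *
cw=calibration('wrist');T=wpose();im=camera('wrist');h=cv2.cvtColor(im,cv2.COLOR_RGB2HSV);save('wK',im)
o=np.array([.5175,.0565]);Y=np.array([-.121,.9927]);X=np.array([.9927,.121])
m=cv2.inRange(h,np.array((15,80,80)),np.array((30,255,255)));k,_,st,ce=cv2.connectedComponentsWithStats(m)
for i in range(1,k):
    if st[i,4]>20:
        a,d=wray(cw,T,*ce[i]);p=a+d*(.06-a[2])/d[2];print(st[i],((p[:2]-o)@X).round(4),((p[:2]-o)@Y).round(4))
E
```

```text
t: 22.15
eef_pos: [0.5009, 0.1943, 0.1973]
ee_rot: [0.663, 0.749, 0.001, 0.0]
wrist_force: [0.2, 0.1, -0.8]
gripper_width: 0.0002
grasp_force: 0.0
tcp y 0.1388 Fy 0.05
brass 8 261.1 191.8 y 0.1286
brass 8 350.2 203.0 y -0.0665
brass 6 263.8 207.0 y 0.1256
brass 27 286.6 208.5 y 0.0754
brass 5 293.0 208.0 y 0.0612
brass 27 264.7 213.7 y 0.1248
brass 14 275.4 216.9 y 0.102
brass 38 268.2 225.2 y 0.1195
brass 8 260.4 225.1 y 0.1367
brass 6 275.5 227.7 y 0.1038
brass 10 281.9 229.0 y 0.0899
brass 6 262.7 230.5 y 0.1326
blue 122 363.9 201.3 y -0.0963
blue 63 279.6 207.1 y 0.0904
dark 9 351.0 194.0 y -0.0701
dark 8 353.8 202.5 y -0.0743
[198 164  61  26 972] -0.0652 0.1778
[ 192  236   58   34 1039] -0.0746 0.1212
```

The shaft is still at the anvil, the nose is in contact, and the robot is clear. Handing in.

```bash
python3 -c "
from workcell import ctrl
print(ctrl.hand_in())"
```

```text
the job is handed in; nothing more can be done
None
```

I handed the job in after about 22 s: the shaft went from the keeper to the orange rest and then into the V-blocks, and the tailstock's sprung nose now presses it against the end stop with an estimated 2–3 N.

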